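# Feed one spacer ring to the end stop

### The arm

A 6-joint arm with a two-finger parallel gripper is mounted at the origin on a cart in front of the work surface, level with it; the furniture and walls round the work are solid. World frame = base frame: x ahead of the robot, y to its left, z up, the work surface at z = 0. Lengths are in m, angles in rad, forces in N, time in s.
With the tool pointing down it reaches from about 0.35 to 0.875 m from the base axis. Payload 15.5 kg.
Tool frame: the origin (TCP) lies at the very end of the fingers, on their centre line; the grasp point (between the pads) lies 19 mm behind it; z points along the fingers, y is the direction in which the jaws open and shut (so a half turn about z gives the same grasp; the last joint's range is limited). The gripper opens to 85 mm and grips with 20 to 120 N. Pads are 22 mm wide; open, the fingers measure 114 mm over their backs; the gripper's body (76 mm by 85 mm) begins 54 mm behind the grasp point. The pads swing forward as they close: fully open they stand 13 mm farther back than shut.
Start: joints at [-1.341, 0.494, 1.345, -0, 1.302, -0.096], TCP at [0.2, -0.592, 0.197] pointing down, gripper open.
Joint ranges: [-2.91, 2.91], [-0.82, 2.16], [0.22, 2.67], [-1.22, 4.37], [0.12, 2.79], [-3.08, 3.08]. Speed limits (rad/s): [1.89, 1.89, 2.57, 3.01, 3.01, 3.01].

### API

Orientations are given as a unit quaternion [w, x, y, z].
In Python, from bench import ctrl, imaging gives the robot as it stands.
- The arm moves only by the tool send_rows, never from a script. Its argument "plan" is a list of rows, each a list of 6 numbers: the shift along the tool's x, y, z in cm, then the turn, a rotation vector about the tool's x, y, z in degrees. A call has 1 to 12 rows; each row is the pose to reach, as a shift and turn from the pose commanded when the call began, along the tool's axes at that moment; what a row does not reach only later rows make up. A row lasts 1/10 s, in which the tool goes at most 50 mm and 8.59 degrees, less where a joint would pass 70% of its speed; a pose out of reach is approached as far as the arm can. A call with a gripper value outside its range is refused whole. "gripper" is the opening in per cent of the stroke, from 0 (shut) to 100 (fully open), set as the call begins (left out, the last holds). The fingers move at their own pace and stop on an object; "force" is the grip in N (left out, the last holds). Time passes only in rows, so rows that repeat a pose let the fingers close. It gives the time, the measured TCP pose, the force and the opening at its end, in the units of the state.
- ctrl.read_state(): the state, without advancing time (a new reading comes with each control period).
- imaging.get_image(name): name is "scene" or "top" or "wrist"; returns a dict with "img" (400x640x3 uint8, red, green, blue), "fx", "fy", "cx", "cy" (pixels), "extrinsics" (4x4, takes a point from camera to world coordinates); the wrist camera has in their place "mount" (4x4, takes a point from camera to tool coordinates, whose origin is the TCP and whose axes are the flange's). Camera axes: x right, y down, z forward; pixel columns grow to the right and rows downward; lengths in m; the calibration is good to about 2 mm. A picture is of the moment at which its call begins: read the wrist's pose just before it. There is no depth.
- ctrl.hand_in(): hands the job in, once; it reports no verdict.
The state is a dict: "t": time; "qpos": joint angles; "qvel": joint speeds; "joint_efforts": joint torques, N m; "position": TCP position; "ee_rot": TCP orientation; "contact_force": force on the tool from outside, world axes, zero at the start; "wrist_torque": the same for the moment, N m; "grip_width": opening from 0.0 (shut) to 1.0 (fully open).
Only numpy, scipy, OpenCV 4.12 (cv2) and the standard library are available. Lean on these libraries where they do the work, as an engineer would, in place of code of your own. Each camera call takes 0.05 s, during which the arm holds its last target.

### The job

Press the plunger of the spacer feeder all the way down once and let it spring back up, so that one spacer ring is pushed out of the magazine onto the lane in front. Then, without lifting it, nudge that ring sideways along the lane until it rests against the end stop bar. Leave the other two rings in the magazine and everything else on the bench where it is.

Things in the scene. Friction and masses are not known exactly. Their poses are not given: they have to be found in the camera images.
- feeder: Fixed metal spacer feeder. Origin on the bench under the magazine's centre; x points from the lane through the magazine to the plunger (away from the robot, turned up to 20 degrees), y left along the lane, z up. Grey open-topped magazine box: x -24.5 to 25.5, y +-26.5 mm, top 46 mm above the bench. Grey plunger housing behind it: x 25 to 112, y +-24 mm, top 40 mm above the bench.
- plunger_top (a point): Centre of the top of the plunger's black round head, 34 mm in diameter; the head stands on a vertical steel stem on the housing, at feeder x 85, y 0 mm. Top 84 mm above the bench when up, 54 mm when fully down.
- plunger (a joint): Plunger travel in m: 0 = up, 0.030 = fully down on its stop. Sprung: about 3 N to start, 8 to 12 N at the bottom. It drives a hidden pusher that slides the lowest ring out of a slot at the magazine's front; as the plunger comes up the pusher draws back and the next ring drops down. Another full press would eject another ring.
- outlet (a point): Middle of the lane, on its surface (feeder x -50, y 0, 10 mm above the bench); an ejected ring lies here within a few mm. The lane is a flat dark steel plate in front of the magazine, feeder x -80 to -20, y -145 to +145 mm, with 4 mm high, 4 mm wide lips along its long edges: 52 mm clear between them (x -76 to -24 mm).
- magazine (a point): Point on the axis of the magazine at its floor (feeder x 0, y 0, 10 mm above the bench).
- spacer_1: Flat steel spacer ring, ground and lightly oiled (slides easily), 40 mm outside diameter, 10 mm thick, 17 mm bore, about 40 g, the lowest of the stack of three lying in the magazine: the one that is pushed out. Origin: centre of its underside.
- spacer_2: The same kind of ring, in the middle of the stack. Origin: centre of its underside. Stays in the magazine.
- spacer_3: The same kind of ring, on top of the stack. Origin: centre of its underside. Stays in the magazine.
- end_stop: Fixed bright steel bar that closes one end of the lane: 47 mm across the lane, 20 mm along it, 14 mm high, with two screw heads on top. Origin: centre of its underside, on the lane surface at feeder x -50 and y +125 or -125 mm (left or right end, it varies). A ring that rests against it has its centre 30 mm from the bar's centre.
- bushing: Loose steel bushing, flanged sleeve 32 mm in diameter and 34 mm high, standing on the other end of the lane (feeder x -50, y 125 mm on the side away from the end stop). Origin: centre of its underside. Leave it.
- paste_tin: Small green open tin, 59 mm across, 30 mm high, on the bench beside the plunger housing, to the left. Leave it.
- hex_key: Black bent hex key, 45 x 125 mm, 12 mm high, lying on the bench to the right of the housing. Leave it.
- screw: Black socket cap screw, 55 mm long, 15 mm thick, lying on the bench to the left of the magazine. Leave it.
- gauge: Small ground steel gauge block, 30 x 14 mm, 30 mm high, standing on the bench close to the right of the magazine. Leave it.
Mind the look-alikes: they are no part of the job. What is shaped like the spacer_3 but brown is not meant.

How it is judged:
On the way, in this order (a step that is already met when the one before it is completed fails the run):
1. the plunger is pressed fully down (value of joint plunger above 0.0275 m), for 0.05 s.
2. the plunger is back up and the lowest ring lies flat on the lane in front of the magazine (value of joint plunger below 0.003 m and horizontal distance between spacer_1 and outlet below 0.012 m and angle between spacer_1's own z axis and vertical below 0.1 rad), for 0.1 s.
At the end, for the whole second after the job is handed in: The ring that was lowest lies flat and still on the lane, its centre within 36 mm of the end stop's centre (a gap of at most about 6 mm); the plunger is up (within 3 mm); the other two rings are in the magazine (within 6 mm of its axis); the bystanders stand within 12 mm of where they were (horizontal distance between spacer_1 and end_stop below 0.036 m and z of spacer_1 in the frame of feeder between 0.006 and 0.013 m and x of spacer_1 in the frame of feeder between -0.06 and -0.04 m and angle between spacer_1's own z axis and vertical below 0.1 rad and linear speed of spacer_1 below 0.02 m/s and value of joint plunger below 0.003 m and horizontal distance between each of spacer_2, spacer_3 and magazine below 0.006 m and distance of each of bushing, paste_tin, hex_key, screw, gauge from where it was at the start of the episode below 0.012 m); the robot touches nothing.
It fails at once if a second ring is pushed out or taken from the magazine (horizontal distance between any of spacer_2, spacer_3 and magazine above 0.02 m or z of spacer_3 in the frame of magazine above 0.035 m).
It fails at once if the ring is lifted or tipped off the lane instead of slid (z of spacer_1 in the frame of outlet above 0.008 m or angle between spacer_1's own z axis and vertical above 0.5 rad).
It fails at once if a bystander is disturbed (distance of any of bushing, paste_tin, hex_key, screw, gauge from where it was at the start of the episode above 0.012 m).
It also fails if it takes over 51 s, if anything falls off the work surface, if the arm or the gripper's body presses on something with over 40 N, if the wrist force passes 120 N, or if a joint passes its speed limit or range.

## Working session

There is one attempt and no reset: what is moved stays moved. The work goes in short steps, Python scripts to look and compute and a tool call to move; the robot and the scene stay as the last step left them, time stands still between calls to the robot, and variables do not carry over. Pictures are saved under pics/ and viewed, and the job is handed in when it is done.

Besides the shell and the picture viewer there is one more tool, called by a JSON object that holds its "fn" and its "kwargs". send_rows: Moves the arm, as the interface text tells. Its arguments: {"type":"object","properties":{"plan":{"type":"array"},"gripper":{"type":"number"},"force":{"type":"number"}},"required":["plan"]}

```bash
mkdir -p pics; ls
cat > h.py <<'E'
import numpy as np, cv2
from bench import ctrl, imaging
def grab(n,save=None):
    st=ctrl.read_state(); d=imaging.get_image(n)
    if save: cv2.imwrite('pics/'+save,cv2.cvtColor(d['img'],cv2.COLOR_RGB2BGR))
    return st,d
def ray(d,u,v):
    E=np.array(d['extrinsics']); r=E[:3,:3]@np.array([(u-d['cx'])/d['fx'],(v-d['cy'])/d['fy'],1]); return E[:3,3],r
def onz(d,u,v,z):
    o,r=ray(d,u,v); return o+r*(z-o[2])/r[2]
def proj(d,p):
    E=np.linalg.inv(np.array(d['extrinsics'])); c=E[:3,:3]@np.array(p)+E[:3,3]; return d['fx']*c[0]/c[2]+d['cx'],d['fy']*c[1]/c[2]+d['cy']
E
python3 - <<'E'
from h import *
for n in('scene','top'):
    st,d=grab(n,n+'0.png'); print(n,np.array(d['extrinsics']).round(3),d['fx'])
print(st)
E
```

```text
pics
scene [[-0.867 -0.315  0.387  0.129]
 [-0.499  0.566 -0.656  0.789]
 [-0.013 -0.762 -0.648  0.716]
 [ 0.     0.     0.     1.   ]] 498.36151665945744
top [[-0.029 -0.999  0.043  0.463]
 [-0.999  0.027 -0.034  0.182]
 [ 0.033 -0.044 -0.998  1.111]
 [ 0.     0.     0.     1.   ]] 481.09534120170775
{'t': 0.05, 'qpos': array([-1.34048137e+00,  4.94162449e-01,  1.34612209e+00, -8.36800614e-06,
        1.30250004e+00, -9.55317151e-02]), 'qvel': array([ 9.65441187e-05, -1.33034544e-03,  1.03796056e-03,  2.80124463e-04,
        2.89097069e-05,  7.75505328e-04]), 'joint_efforts': array([-4.87954021e-04, -8.84438109e+01, -3.84988761e+01, -1.24200815e-04,
        5.04945318e-03,  1.12197816e-05]), 'position': array([ 0.19996005, -0.59173176,  0.19611624]), 'ee_rot': array([-5.94335947e-04,  9.86756970e-01,  1.62204585e-01, -4.41568387e-05]), 'contact_force': array([-0.18231427,  0.08603366, -0.08132477]), 'wrist_torque': array([ 0.00223816, -0.03799777, -0.03274555]), 'grip_width': 1.0047514991534237}
```

View pics/scene0.png

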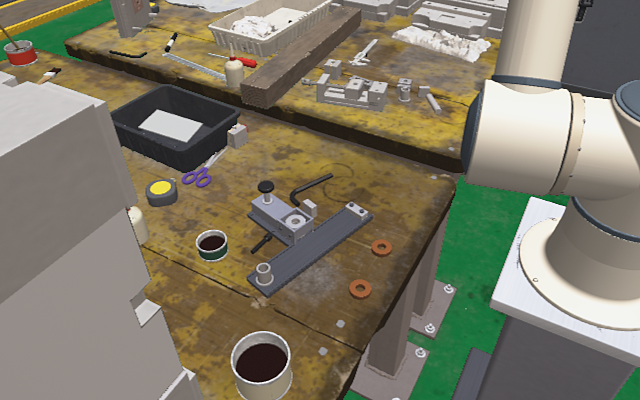

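View pics/top0.png

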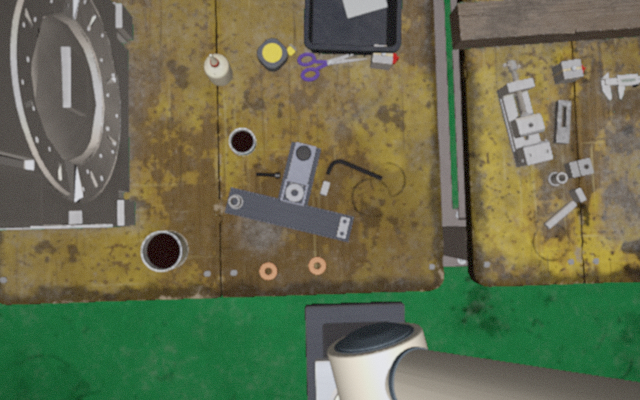

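Run:
```python
from h import *
st,d=grab('top'); im=cv2.cvtColor(d['img'],cv2.COLOR_RGB2BGR)
c=im[125:255,210:370]; cv2.imwrite('pics/topc.png',cv2.resize(c,None,fx=5,fy=4.6,interpolation=cv2.INTER_CUBIC)[:598])
g=cv2.cvtColor(im,cv2.COLOR_BGR2GRAY); hsv=cv2.cvtColor(im,cv2.COLOR_BGR2HSV)
# black head
m=np.zeros_like(g); m[140:165,290:317]=((g<45)*255)[140:165,290:317]
M=cv2.moments(m,True); u,v=M['m10']/M['m00'],M['m01']/M['m00']; print('head',u,v,M['m00'],onz(d,u,v,.084))
# lane: bluish/unsaturated dark
m=((hsv[...,1]<70)&(g>40)&(g<125)).astype(np.uint8)*255
m[:180]=0;m[250:]=0;m[:,:215]=0;m[:,365:]=0
cs,_=cv2.findContours(m,0,2); k=max(cs,key=cv2.contourArea); print(cv2.minAreaRect(k),cv2.contourArea(k))
for p in cv2.boxPoints(cv2.minAreaRect(k)): print(p,onz(d,*p,.012))
cv2.imwrite('pics/lm.png',m[125:255,210:370].repeat(4,0).repeat(4,1))
for n,p,z in(('stop',(343.5,227.5),.024),('bush',(235,201),.044),('mag',(294.3,192.5),.04)): print(n,onz(d,*p,z))
```

```text
Traceback (most recent call last):
ZeroDivisionError: float division by zero
```

View pics/topc.png

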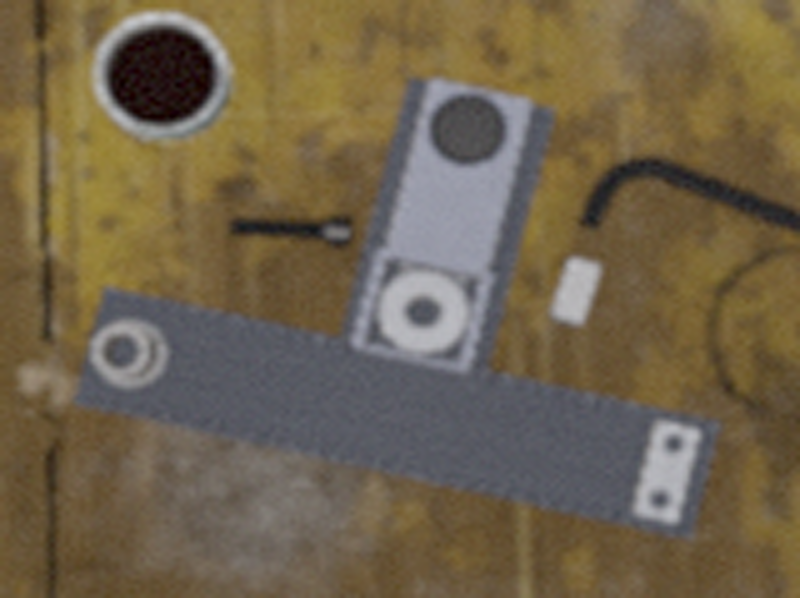

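The crop shows the black head at about (303,153), the stack's top ring at (294.6,192.6), the end stop on the right at (343,227) and the bushing at the left end, (235,201). These could be taken for the ring: the brown rings at (268,271) and (317,266), which are ignored, the bushing, and the ring in the magazine, which is the one wanted.

Run:
```python
from h import *
st,d=grab('top'); im=cv2.cvtColor(d['img'],cv2.COLOR_RGB2BGR)
g=cv2.cvtColor(im,cv2.COLOR_BGR2GRAY); hsv=cv2.cvtColor(im,cv2.COLOR_BGR2HSV)
m=np.zeros_like(g); s=(slice(142,163),slice(293,313)); m[s]=((g<95)*255)[s]
cs,_=cv2.findContours(m,0,2); k=max(cs,key=cv2.contourArea); (u,v),r=cv2.minEnclosingCircle(k); print('head',u,v,r,cv2.contourArea(k)); H=onz(d,u,v,.084);print(H)
C=[onz(d,*p,.012) for p in((231.4,187.8),(353.6,217.0),(348.6,241.7),(225.4,212.4))]
print('lane',np.linalg.norm(C[1]-C[0]),np.linalg.norm(C[2]-C[1]),np.mean(C,0))
m=((hsv[...,1]<60)&(g>150)).astype(np.uint8)*255; s=np.zeros_like(m); s[213:243,333:355]=m[213:243,333:355]
cs,_=cv2.findContours(s,0,2); k=max(cs,key=cv2.contourArea); R=cv2.minAreaRect(k); print(R); S=onz(d,*R[0],.024)
mag=onz(d,294.6,192.6,.04); O=np.mean(C,0)
print('stop',S,'mag',mag,'outlet',O)
print('dists head-mag .085',np.linalg.norm((H-mag)[:2]),'mag-out .05',np.linalg.norm((O-mag)[:2]),'stop-out .125',np.linalg.norm((S-O)[:2]))
for a in(H-O,mag-O): print(np.degrees(np.arctan2(a[1],a[0])))
for a in(C[0]-C[1],C[3]-C[2],O-S): print('y',np.degrees(np.arctan2(a[1],a[0]))-90)
print(st['position'])
# second view check
_,e=grab('scene'); im=cv2.cvtColor(e['img'],cv2.COLOR_RGB2BGR)
for p in(H,S,mag,O): print(proj(e,p))
cv2.imwrite('pics/sc.png',cv2.resize(im[165:305,235:395],None,fx=5,fy=4.2,interpolation=cv2.INTER_CUBIC))
```

```text
head 303.129638671875 152.75926208496094 7.343573093414307 149.0
[0.61412292 0.17398405 0.084     ]
lane 0.2866155956792326 0.05757378671452309 [0.48335244 0.20745631 0.012     ]
((343.0000305175781, 227.00003051757812), (8.731282234191895, 20.372989654541016), 14.03624439239502)
stop [0.45205641 0.08812138 0.024     ] mag [0.53185279 0.19510268 0.04      ] outlet [0.48335244 0.20745631 0.012     ]
dists head-mag .085 0.08493745590075077 mag-out .05 0.05004893344131912 stop-out .125 0.12337045484813428
-14.357288893971626
-14.290073210865074
y -15.039778181599985
y -15.042756306277823
y -14.695102555336788
[ 0.19997083 -0.59182206  0.19622096]
(np.float64(265.67987225438367), np.float64(185.21182294498163))
(np.float64(356.0637243523628), np.float64(208.6929960990749))
(np.float64(295.8295875749652), np.float64(221.18857093315586))
(np.float64(314.14718379035526), np.float64(243.6998441119877))
```

View pics/sc.png

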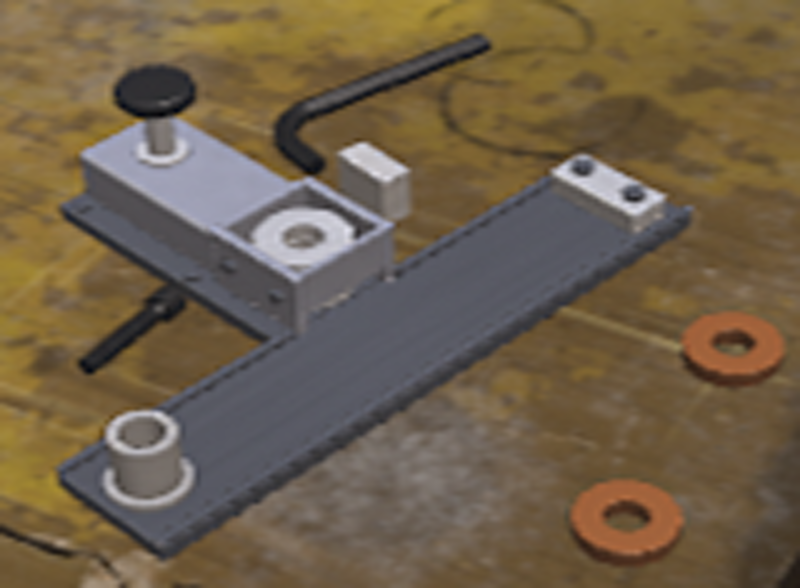

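```bash
cat >> h.py <<'E'
from scipy.spatial.transform import Rotation as R_
TH=np.radians(-14.6); EX=np.array([np.cos(TH),np.sin(TH),0]); EY=np.array([-np.sin(TH),np.cos(TH),0])
HEAD=np.array([.6141,.1740,0]); ORG=HEAD-.085*EX
def F(x,y,z): return ORG+x*EX+y*EY+np.array([0,0,z])
def rows(target):
    st=ctrl.read_state(); q=st['ee_rot']; R=R_.from_quat([q[1],q[2],q[3],q[0]])
    want=R_.from_matrix(np.column_stack([EX,-EY,[0,0,-1]]))
    print('t',st['t'],'pos',st['position'].round(4),'F',st['contact_force'].round(2),'grip',round(st['grip_width'],3))
    dd=st['position']-ORG; print('feeder xy',(dd@EX).round(4),(dd@EY).round(4))
    print('shift cm',(R.inv().apply(target-st['position'])*100).round(2),'turn',np.degrees((R.inv()*want).as_rotvec()).round(2))
E
python3 - <<'E'
from h import *
rows(F(.085,0,.13))
print(F(-.05,0,.01),F(-.05,-.125,.01))
E
```

```text
t 0.25 pos [ 0.2    -0.5919  0.1964] F [-0.39  0.73  0.31] grip 1.005
feeder xy -0.1226 -0.8456
shift cm [ 63.74 -59.31   6.68] turn [-3.000e-02  1.000e-02  3.327e+01]
[0.48345926 0.20802936 0.01      ] [0.45195059 0.08706572 0.01      ]
```

{"fn": "send_rows", "kwargs": {"plan": [[4,-3.7,0,0,0,4],[8,-7.4,0,0,0,8],[12,-11.1,0,0,0,12],[16,-14.8,0,0,0,16],[20,-18.5,0,0,0,20],[24,-22.2,0,0,0,24],[28,-25.9,0,0,0,28],[32,-29.6,0,0,0,33.3],[35,-32.4,0,0,0,33.3],[38,-35.2,0,0,0,33.3],[40,-37.2,0,0,0,33.3],[40,-37.2,0,0,0,33.3]], "gripper": 0, "force": 40}}

```text
t: 1.45
position: [0.4617, -0.1072, 0.1968]
ee_rot: [-0.001, 0.992, -0.125, 0.0]
contact_force: [0.9, -0.7, 0.6]
grip_width: 0.0
```

```bash
python3 -c "
from h import *
rows(F(.085,0,.12))"
```

```text
t 1.45 pos [ 0.4617 -0.1072  0.1968] F [ 0.93 -0.7   0.64] grip 0.0
feeder xy 0.0084 -0.3106
shift cm [  7.79 -31.01   7.71] turn [-0.06 -0.03  0.25]
```

{"fn": "send_rows", "kwargs": {"plan": [[1,-4,0,0,0,0.3],[2,-8,0,0,0,0.3],[3,-12,0,0,0,0.3],[4,-16,0,0,0,0.3],[5,-20,1,0,0,0.3],[6,-24,3,0,0,0.3],[7,-28,5,0,0,0.3],[7.8,-31,7,0,0,0.3],[7.8,-31,7.7,0,0,0.3],[7.8,-31,7.7,0,0,0.3],[7.8,-31,7.7,0,0,0.3]]}}

```text
t: 2.55
position: [0.6135, 0.1676, 0.1201]
ee_rot: [0.0, 0.991, -0.13, -0.0]
contact_force: [0.1, -0.2, 0.1]
grip_width: 0.004
```

```bash
python3 -c "
from h import *
rows(F(.085,0,.054))
grab('scene','s1.png')
import cv2
im=cv2.imread('pics/s1.png'); cv2.imwrite('pics/s1c.png',cv2.resize(im[120:320,220:420],None,fx=3,fy=3))
grab('wrist','w1.png')"
```

```text
t 2.55 pos [0.6135 0.1676 0.1201] F [ 0.06 -0.21  0.07] grip 0.004
feeder xy 0.0861 -0.0063
shift cm [-0.11 -0.64  6.61] turn [ 0.01  0.   -0.37]
```

View pics/s1c.png

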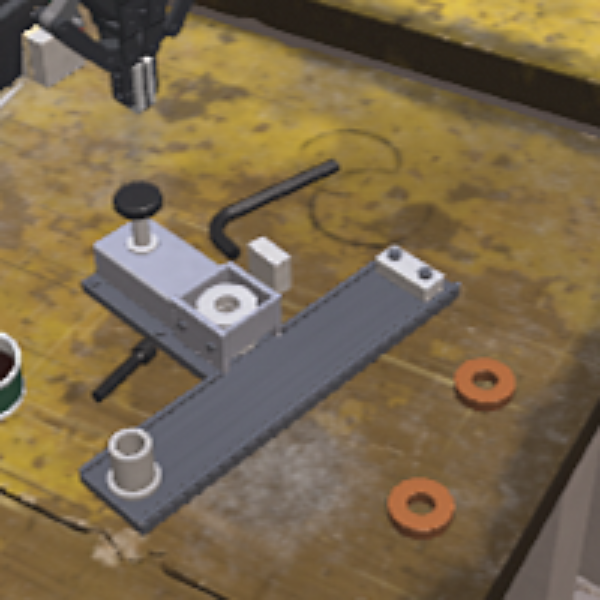

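View pics/w1.png

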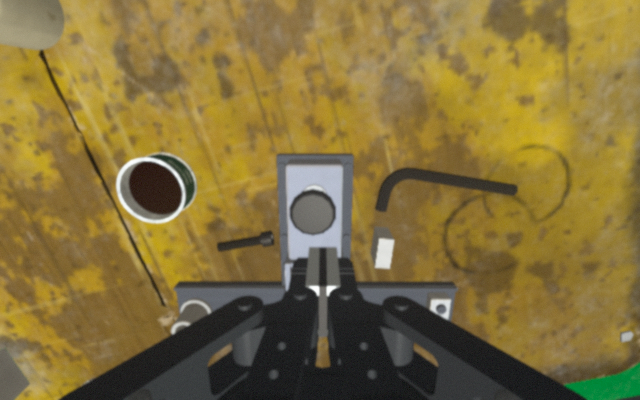

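Run:
```python
from h import *
st,d=grab('scene'); print(proj(d,st['position']), proj(d,F(.085,0,.084)))
im=cv2.cvtColor(d['img'],cv2.COLOR_RGB2BGR); cv2.imwrite('pics/s2c.png',cv2.resize(im[110:210,220:320],None,fx=6,fy=6,interpolation=cv2.INTER_CUBIC))
st,w=grab('wrist'); q=st['ee_rot']; T=np.eye(4);T[:3,:3]=R_.from_quat([q[1],q[2],q[3],q[0]]).as_matrix();T[:3,3]=st['position']
w['extrinsics']=T@np.array(w['mount']); print(proj(w,st['position']),proj(w,F(.085,0,.084)),w['fx'],np.array(w['mount']).round(3))
for u,v,z in((313,212,.084),(441,309,.024)): print(onz(w,u,v,z))
_,t=grab('top'); print(proj(t,st['position'])); im=cv2.cvtColor(t['img'],cv2.COLOR_RGB2BGR); cv2.imwrite('pics/t2c.png',cv2.resize(im[100:260,200:400],None,fx=4,fy=3.7))
```

```text
(np.float64(266.1034531268604), np.float64(168.99485906685837)) (np.float64(265.6847908023698), np.float64(185.21972264390158))
(np.float64(322.94991325291215), np.float64(235.72351564850334)) (np.float64(314.2252141983616), np.float64(216.71905910335576)) 321.0818995093094 [[-0.    -0.952 -0.306  0.079]
 [ 1.    -0.     0.001 -0.   ]
 [-0.001 -0.306  0.952 -0.178]
 [ 0.     0.     0.     1.   ]]
[0.6177726  0.17388854 0.084     ]
[0.46420663 0.08440656 0.024     ]
(np.float64(306.2522687718354), np.float64(150.1686270473553))
```

View pics/s2c.png

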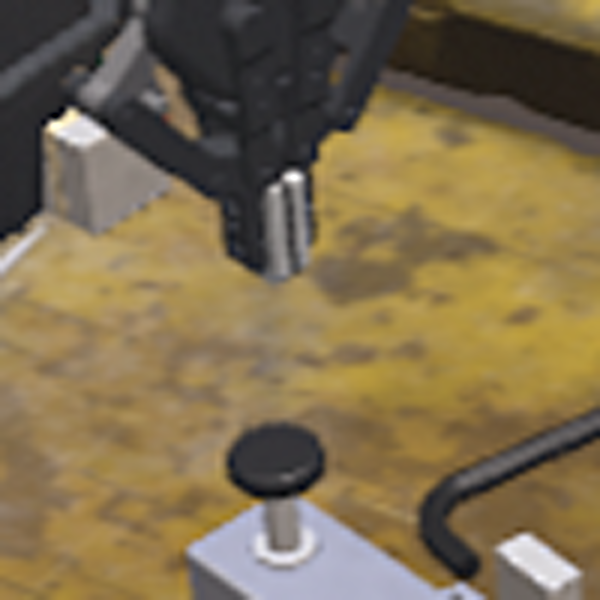

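View pics/t2c.png

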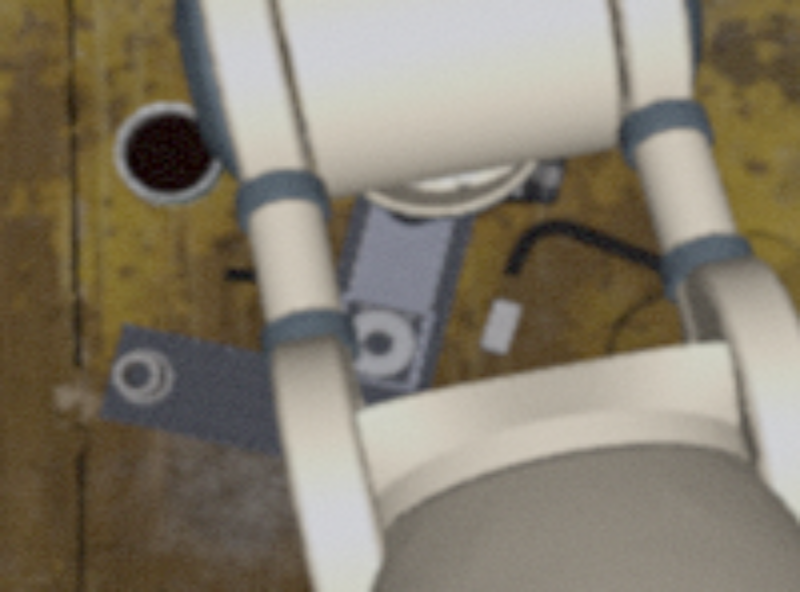

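The wrist view has the fingers at (322,250). The head sits just ahead of and left of the tip, at (313,212), which agrees with the triangulation. In the scene view the tip appears 13 px higher than the TCP projects, so I'll find the real contact height by force.

{"fn": "send_rows", "kwargs": {"plan": [[-0.1,-0.6,1,0,0,-0.4],[-0.1,-0.6,2,0,0,-0.4],[-0.1,-0.6,3,0,0,-0.4],[-0.1,-0.6,3,0,0,-0.4],[-0.1,-0.6,3,0,0,-0.4]]}}

```text
t: 3.3
position: [0.614, 0.1745, 0.0892]
ee_rot: [0.0, 0.992, -0.126, -0.0]
contact_force: [-0.0, -0.8, 0.4]
grip_width: 0.004
```

Run:
```python
from h import *
rows(F(.085,0,.054))
st,d=grab('scene'); print(proj(d,st['position']))
im=cv2.cvtColor(d['img'],cv2.COLOR_RGB2BGR); cv2.imwrite('pics/s3c.png',cv2.resize(im[130:230,220:320],None,fx=6,fy=6,interpolation=cv2.INTER_CUBIC))
grab('wrist','w3.png')
```

```text
t 3.3 pos [0.614  0.1745 0.0892] F [-0.04 -0.77  0.36] grip 0.004
feeder xy 0.0848 0.0005
shift cm [0.02 0.05 3.52] turn [0.03 0.05 0.07]
(np.float64(265.3453803982898), np.float64(183.37935187321085))
```

View pics/s3c.png

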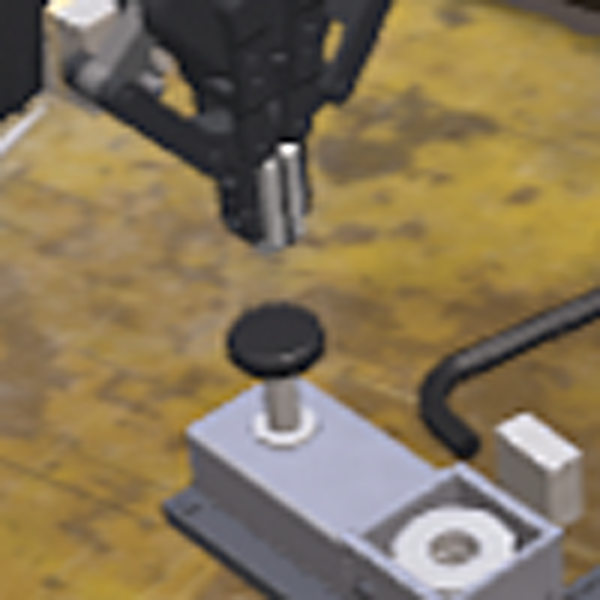

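View pics/w3.png

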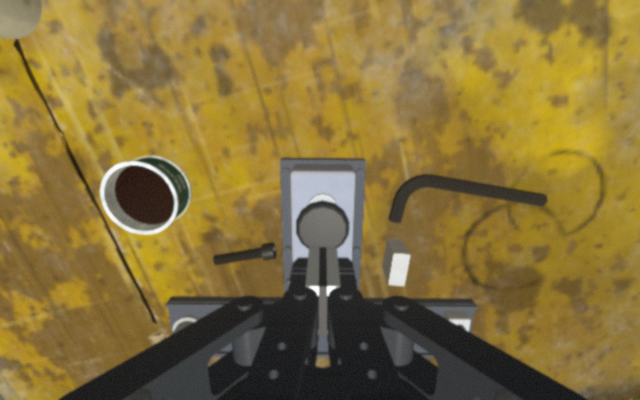

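Run:
```python
from h import *
st,w=grab('wrist'); q=st['ee_rot']; T=np.eye(4);T[:3,:3]=R_.from_quat([q[1],q[2],q[3],q[0]]).as_matrix();T[:3,3]=st['position']
w['extrinsics']=T@np.array(w['mount']); _,d=grab('scene')
for a,b in(((322,248),(264,169)),((322,248),(267,171)),((322,248),(269,168))):
    o,r=ray(w,*a); p,s=ray(d,*b); A=np.column_stack([r,-s]); k=np.linalg.lstsq(A,p-o,rcond=None)[0]
    X=(o+k[0]*r+p+k[1]*s)/2; e=X-st['position']; print(X.round(4),'off x,y,z',(e@EX).round(4),(e@EY).round(4),e[2].round(4),np.linalg.norm(o+k[0]*r-p-k[1]*s).round(4))
im=cv2.cvtColor(w['img'],cv2.COLOR_RGB2BGR); cv2.imwrite('pics/w4c.png',cv2.resize(im[190:310,260:380],None,fx=5,fy=5,interpolation=cv2.INTER_CUBIC))
```

```text
[0.6192 0.1716 0.1203] off x,y,z 0.0053 -0.0017 0.0304 0.0052
[0.6153 0.1709 0.1153] off x,y,z 0.0017 -0.0034 0.0255 0.0092
[0.6151 0.1683 0.1198] off x,y,z 0.0022 -0.0059 0.0299 0.0151
```

View pics/w4c.png

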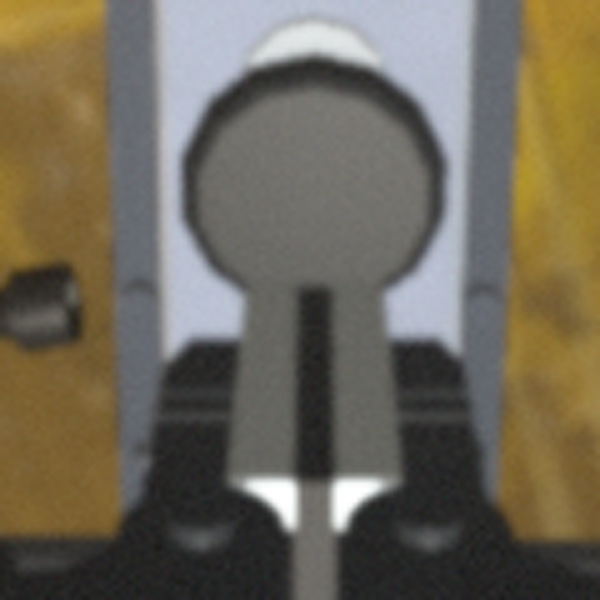

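{"fn": "send_rows", "kwargs": {"plan": [[0,0,0.4,0,0,0],[0,0,0.8,0,0,0],[0,0,1.2,0,0,0],[0,0,1.2,0,0,0]]}}

```text
t: 3.9
position: [0.6138, 0.1746, 0.0769]
ee_rot: [0.0, 0.992, -0.127, -0.001]
contact_force: [-0.7, -0.2, 0.8]
grip_width: -0.003
```

Run:
```python
from h import *
rows(F(.085,0,.054))
st,d=grab('scene'); print(proj(d,st['position']))
im=cv2.cvtColor(d['img'],cv2.COLOR_RGB2BGR); cv2.imwrite('pics/s4c.png',cv2.resize(im[130:230,220:320],None,fx=6,fy=6,interpolation=cv2.INTER_CUBIC))
```

```text
t 3.9 pos [0.6138 0.1746 0.0769] F [-0.74 -0.16  0.78] grip -0.003
feeder xy 0.0846 0.0005
shift cm [0.04 0.05 2.29] turn [0.03 0.06 0.06]
(np.float64(265.91703761211284), np.float64(188.13866259294124))
```

View pics/s4c.png

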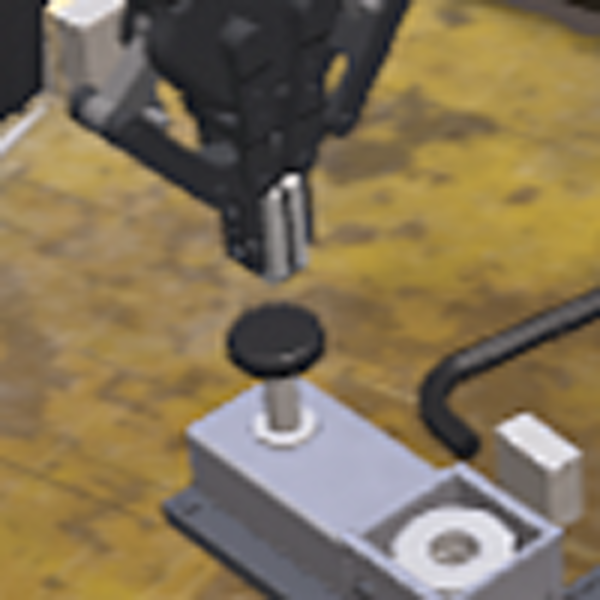

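{"fn": "send_rows", "kwargs": {"plan": [[0,0,0.4,0,0,0],[0,0,0.8,0,0,0],[0,0,1.2,0,0,0],[0,0,1.4,0,0,0],[0,0,1.4,0,0,0]]}}

```text
t: 4.45
position: [0.6141, 0.1746, 0.0633]
ee_rot: [0.0, 0.992, -0.126, -0.0]
contact_force: [0.7, 1.1, 0.7]
grip_width: -0.001
```

{"fn": "send_rows", "kwargs": {"plan": [[0,0,0.2,0,0,0],[0,0,0.4,0,0,0],[0,0,0.4,0,0,0]]}}

```text
t: 4.75
position: [0.6142, 0.1746, 0.0594]
ee_rot: [0.0, 0.992, -0.126, -0.0]
contact_force: [-0.1, 0.2, 0.5]
grip_width: 0.0
```

{"fn": "send_rows", "kwargs": {"plan": [[0,0,0.2,0,0,0],[0,0,0.4,0,0,0],[0,0,0.4,0,0,0]]}}

```text
t: 5.05
position: [0.6141, 0.1746, 0.0554]
ee_rot: [0.0, 0.992, -0.126, -0.0]
contact_force: [0.4, -0.1, 0.9]
grip_width: -0.002
```

Run:
```python
from h import *
rows(F(.085,0,.054))
st,d=grab('scene')
im=cv2.cvtColor(d['img'],cv2.COLOR_RGB2BGR); cv2.imwrite('pics/s5c.png',cv2.resize(im[130:230,220:320],None,fx=6,fy=6,interpolation=cv2.INTER_CUBIC))
```

```text
t 5.05 pos [0.6141 0.1746 0.0554] F [ 0.39 -0.11  0.93] grip -0.002
feeder xy 0.0849 0.0006
shift cm [0.01 0.06 0.14] turn [0.01 0.02 0.07]
```

View pics/s5c.png

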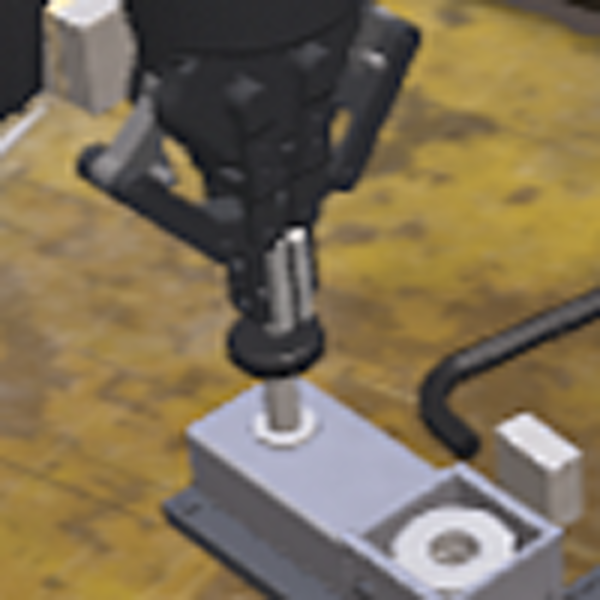

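{"fn": "send_rows", "kwargs": {"plan": [[0,0,0.15,0,0,0],[0,0,0.3,0,0,0],[0,0,0.3,0,0,0]]}}

```text
t: 5.4
position: [0.6142, 0.1746, 0.0524]
ee_rot: [0.0, 0.992, -0.126, -0.0]
contact_force: [0.3, 0.4, 0.3]
grip_width: 0.001
```

{"fn": "send_rows", "kwargs": {"plan": [[0,0,0.15,0,0,0],[0,0,0.3,0,0,0],[0,0,0.3,0,0,0]]}}

```text
t: 5.7
position: [0.6143, 0.1746, 0.0496]
ee_rot: [-0.0, 0.992, -0.126, 0.0]
contact_force: [-0.1, 0.5, -0.1]
grip_width: -0.001
```

Run:
```python
from h import *
rows(F(.085,0,.054))
st,d=grab('scene')
im=cv2.cvtColor(d['img'],cv2.COLOR_RGB2BGR); cv2.imwrite('pics/s6c.png',cv2.resize(im[130:230,220:320],None,fx=6,fy=6,interpolation=cv2.INTER_CUBIC))
st,d=grab('wrist')
im=cv2.cvtColor(d['img'],cv2.COLOR_RGB2BGR); cv2.imwrite('pics/w6c.png',cv2.resize(im[190:310,260:380],None,fx=5,fy=5,interpolation=cv2.INTER_CUBIC))
```

```text
t 5.7 pos [0.6143 0.1746 0.0496] F [-0.14  0.45 -0.13] grip -0.001
feeder xy 0.0851 0.0007
shift cm [-0.01  0.07 -0.44] turn [-0.   -0.    0.07]
```

View pics/s6c.png

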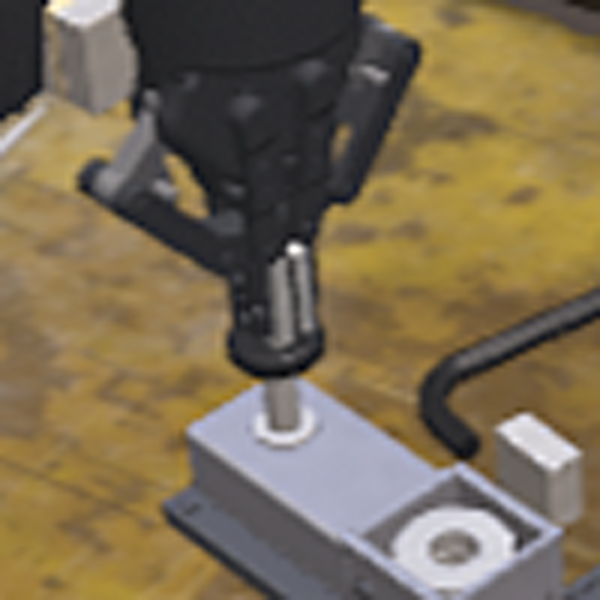

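View pics/w6c.png

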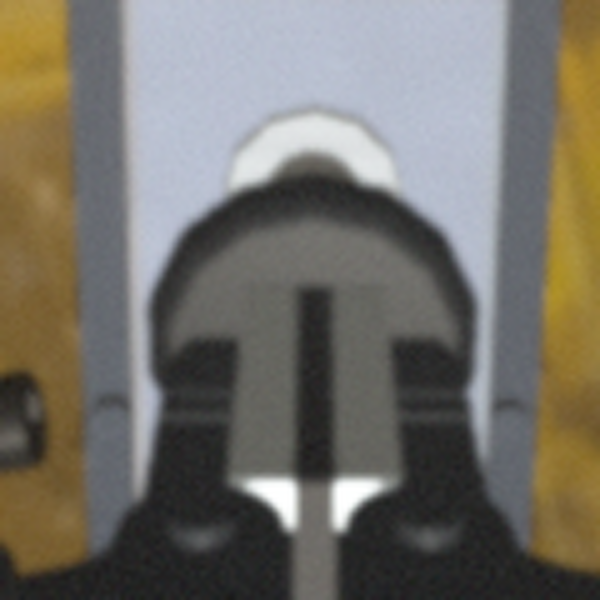

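{"fn": "send_rows", "kwargs": {"plan": [[0,0,0.15,0,0,0],[0,0,0.3,0,0,0],[0,0,0.3,0,0,0]]}}

```text
t: 6.1
position: [0.6144, 0.1747, 0.0466]
ee_rot: [-0.0, 0.992, -0.126, 0.0]
contact_force: [0.0, 0.3, 2.8]
grip_width: -0.0
```

{"fn": "send_rows", "kwargs": {"plan": [[0,0,0.15,0,0,0],[0,0,0.3,0,0,0],[0,0,0.3,0,0,0]]}}

```text
t: 6.4
position: [0.6144, 0.1746, 0.0435]
ee_rot: [-0.0, 0.992, -0.126, 0.0]
contact_force: [0.5, -0.9, 3.5]
grip_width: -0.001
```

{"fn": "send_rows", "kwargs": {"plan": [[0,0,0.3,0,0,0],[0,0,0.6,0,0,0],[0,0,0.9,0,0,0],[0,0,1.2,0,0,0],[0,0,1.5,0,0,0],[0,0,1.8,0,0,0],[0,0,2.0,0,0,0],[0,0,2.0,0,0,0]]}}

```text
t: 7.2
position: [0.6144, 0.1747, 0.0236]
ee_rot: [-0.0, 0.992, -0.127, 0.0]
contact_force: [-1.3, 0.0, 7.6]
grip_width: 0.004
```

{"fn": "send_rows", "kwargs": {"plan": [[0,0,0.15,0,0,0],[0,0,0.3,0,0,0],[0,0,0.3,0,0,0]]}}

```text
t: 7.5
position: [0.6144, 0.1747, 0.0208]
ee_rot: [-0.0, 0.992, -0.126, 0.0]
contact_force: [-1.1, -0.6, 8.3]
grip_width: -0.003
```

{"fn": "send_rows", "kwargs": {"plan": [[0,0,0.1,0,0,0],[0,0,0.2,0,0,0],[0,0,0.2,0,0,0]]}}

```text
t: 7.8
position: [0.6145, 0.1747, 0.0194]
ee_rot: [-0.0, 0.992, -0.126, 0.0]
contact_force: [-3.6, -0.9, 14.8]
grip_width: 0.005
```

{"fn": "send_rows", "kwargs": {"plan": [[0,0,0.1,0,0,0],[0,0,0.1,0,0,0],[0,0,0.1,0,0,0]]}}

```text
t: 8.1
position: [0.6146, 0.1747, 0.0192]
ee_rot: [-0.0, 0.992, -0.126, 0.001]
contact_force: [-7.5, -0.8, 28.7]
grip_width: 0.003
```

{"fn": "send_rows", "kwargs": {"plan": [[0,0,-0.4,0,0,0],[0,0,-0.8,0,0,0],[0,0,-1.2,0,0,0],[0,0,-1.6,0,0,0],[0,0,-2.0,0,0,0],[0,0,-2.4,0,0,0],[0,0,-2.8,0,0,0],[0,0,-3.2,0,0,0],[0,0,-4,0,0,0],[0,0,-5.5,0,0,0],[0,0,-7,0,0,0],[0,0,-7,0,0,0]]}}

```text
t: 9.3
position: [0.6154, 0.1748, 0.0897]
ee_rot: [-0.0, 0.992, -0.126, 0.001]
contact_force: [0.2, -0.4, 0.1]
grip_width: -0.0
```

Run:
```python
from h import *
rows(F(-.05,.05,.05))
st,d=grab('scene')
im=cv2.cvtColor(d['img'],cv2.COLOR_RGB2BGR); cv2.imwrite('pics/s7c.png',cv2.resize(im[165:305,235:395],None,fx=5,fy=4.2,interpolation=cv2.INTER_CUBIC))
```

```text
t 9.3 pos [0.6154 0.1748 0.0897] F [ 0.22 -0.41  0.07] grip -0.0
feeder xy 0.086 0.0011
shift cm [-13.61  -4.9    3.94] turn [-0.07 -0.15  0.07]
```

View pics/s7c.png

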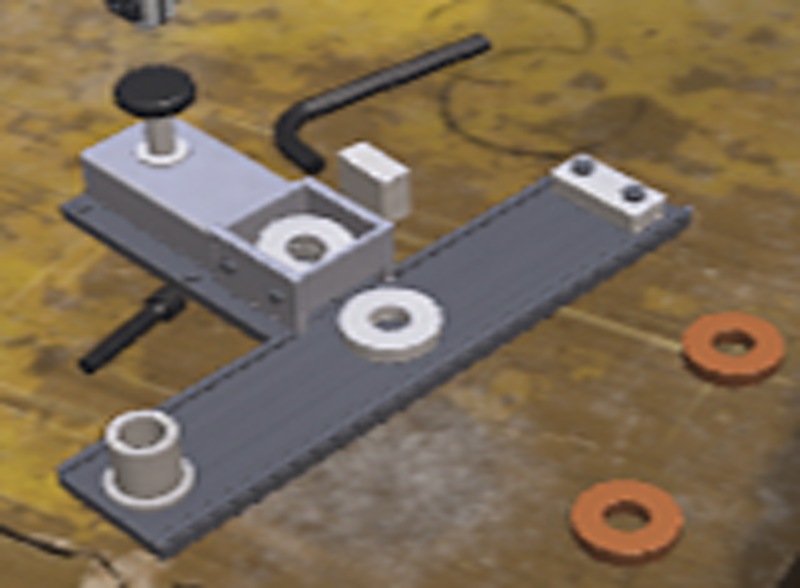

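Run:
```python
from h import *
st,d=grab('scene')
for u,v in((235+390/5,165+318/4.2),(235+305/5,165+247/4.2)):
    for z in(.020,.030):
        p=onz(d,u,v,z)-ORG; print(z,(p@EX).round(4),(p@EY).round(4))
```

```text
0.02 -0.0482 0.0006
0.03 -0.0553 0.0074
0.02 0.0102 -0.0092
0.03 0.0023 -0.0023
```

{"fn": "send_rows", "kwargs": {"plan": [[-3,-1,0,0,0,0],[-6,-2,0,0,0,0],[-9,-3,0,0,0,0],[-12,-4,0,0,0,0],[-13.6,-4.6,0,0,0,0],[-13.6,-4.6,1.5,0,0,0],[-13.6,-4.6,3,0,0,0],[-13.6,-4.6,4.5,0,0,0],[-13.6,-4.6,5,0,0,0],[-13.6,-4.6,5,0,0,0]]}}

```text
t: 10.4
position: [0.4938, 0.253, 0.0369]
ee_rot: [0.0, 0.992, -0.127, -0.001]
contact_force: [-0.6, 0.6, 0.8]
grip_width: 0.0
```

Run:
```python
from h import *
rows(F(-.05,.047,-.021))
st,d=grab('scene')
im=cv2.cvtColor(d['img'],cv2.COLOR_RGB2BGR); cv2.imwrite('pics/s8c.png',cv2.resize(im[165:305,235:395],None,fx=5,fy=4.2,interpolation=cv2.INTER_CUBIC))
grab('wrist','w8.png')
```

```text
t 10.4 pos [0.4938 0.253  0.0369] F [-0.56  0.61  0.81] grip 0.0
feeder xy -0.0513 0.0461
shift cm [ 0.14 -0.1   5.79] turn [0.06 0.08 0.06]
```

View pics/s8c.png

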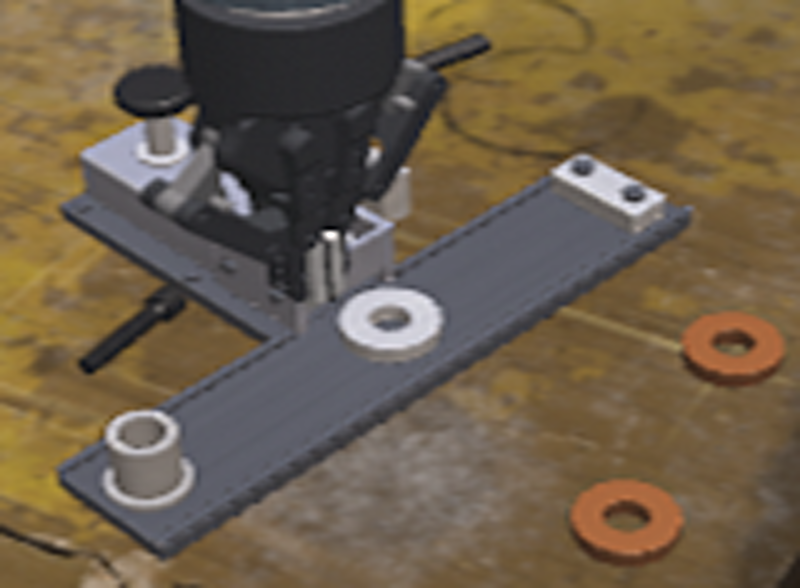

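View pics/w8.png

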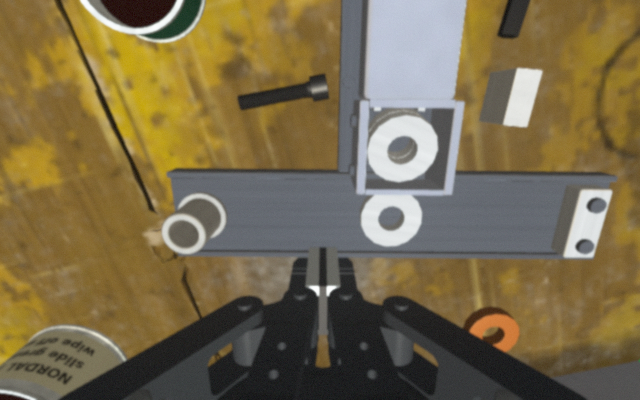

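The ejected ring lies at feeder (-48, 1) mm. I'll go down beside it on its left.

{"fn": "send_rows", "kwargs": {"plan": [[0.1,-0.1,1.5,0,0,0],[0.1,-0.1,3,0,0,0],[0.1,-0.1,4,0,0,0],[0.1,-0.1,4.6,0,0,0],[0.1,-0.1,4.6,0,0,0]]}}

```text
t: 11.0
position: [0.4952, 0.2539, -0.0086]
ee_rot: [0.0, 0.992, -0.127, -0.0]
contact_force: [0.7, 0.1, 0.6]
grip_width: 0.001
```

{"fn": "send_rows", "kwargs": {"plan": [[0,0,0.4,0,0,0],[0,0,0.8,0,0,0],[0,0,1.1,0,0,0],[0,0,1.1,0,0,0]]}}

```text
t: 11.4
position: [0.4953, 0.254, -0.0196]
ee_rot: [0.0, 0.992, -0.126, -0.0]
contact_force: [-0.2, 0.5, 0.3]
grip_width: 0.002
```

Run:
```python
from h import *
rows(F(-.05,-.058,-.021))
st,d=grab('scene')
im=cv2.cvtColor(d['img'],cv2.COLOR_RGB2BGR); cv2.imwrite('pics/s9c.png',cv2.resize(im[165:305,235:395],None,fx=5,fy=4.2,interpolation=cv2.INTER_CUBIC))
grab('wrist','w9.png')
```

```text
t 11.4 pos [ 0.4953  0.254  -0.0196] F [-0.17  0.46  0.3 ] grip 0.002
feeder xy -0.0501 0.0474
shift cm [ 0.   10.54  0.14] turn [0.01 0.02 0.07]
```

View pics/s9c.png

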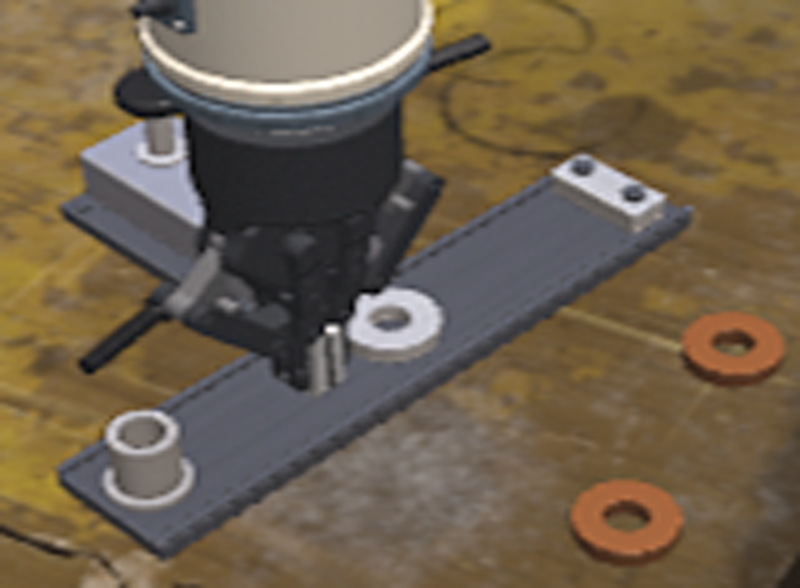

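View pics/w9.png

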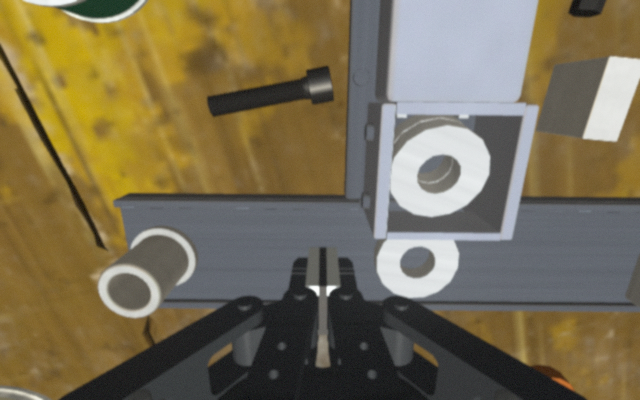

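{"fn": "send_rows", "kwargs": {"plan": [[0,0.1,0.1,0,0,0],[0,0.3,0.1,0,0,0],[0,0.6,0.1,0,0,0],[0,0.9,0.1,0,0,0],[0,1.2,0.1,0,0,0],[0,1.5,0.1,0,0,0],[0,1.8,0.1,0,0,0],[0,2.1,0.1,0,0,0],[0,2.4,0.1,0,0,0],[0,2.7,0.1,0,0,0],[0,3,0.1,0,0,0],[0,3.3,0.1,0,0,0]]}}

```text
t: 12.7
position: [0.4871, 0.2218, -0.0203]
ee_rot: [-0.0, 0.992, -0.126, 0.0]
contact_force: [-0.3, -0.1, 0.5]
grip_width: 0.0
```

Run:
```python
from h import *
rows(F(-.05,-.058,-.021))
st,d=grab('scene')
im=cv2.cvtColor(d['img'],cv2.COLOR_RGB2BGR); cv2.imwrite('pics/s10c.png',cv2.resize(im[165:305,235:395],None,fx=5,fy=4.2,interpolation=cv2.INTER_CUBIC))
grab('wrist','w10.png')
```

```text
t 12.7 pos [ 0.4871  0.2218 -0.0203] F [-0.26 -0.08  0.51] grip 0.0
feeder xy -0.0499 0.0142
shift cm [-0.01  7.22  0.07] turn [-0.   -0.    0.07]
```

View pics/s10c.png

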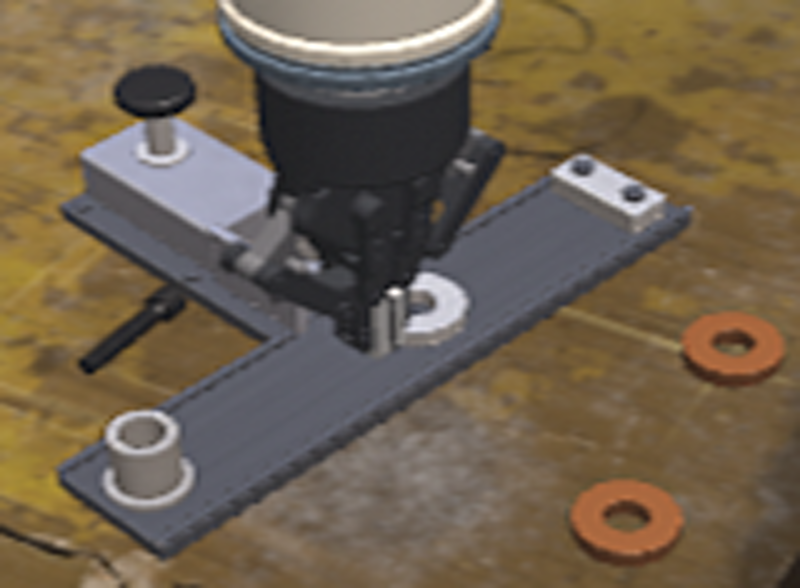

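View pics/w10.png

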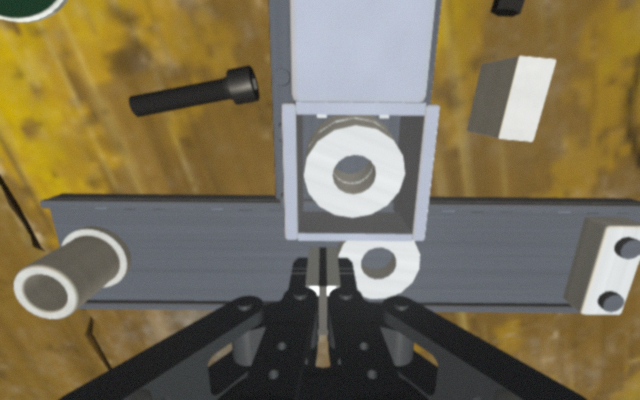

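{"fn": "send_rows", "kwargs": {"plan": [[0,0.3,0,0,0,0],[0,0.6,0,0,0,0],[0,0.9,0,0,0,0],[0,1.2,0,0,0,0],[0,1.5,0,0,0,0],[0,1.8,0,0,0,0],[0,2.1,0,0,0,0],[0,2.4,0,0,0,0],[0,2.7,0,0,0,0],[0,3,0,0,0,0],[0,3.3,0,0,0,0],[0,3.6,0,0,0,0]]}}

```text
t: 14.0
position: [0.478, 0.187, -0.0203]
ee_rot: [-0.0, 0.992, -0.126, -0.0]
contact_force: [0.2, -0.2, -0.5]
grip_width: -0.0
```

{"fn": "send_rows", "kwargs": {"plan": [[0,0.3,0,0,0,0],[0,0.6,0,0,0,0],[0,0.9,0,0,0,0],[0,1.2,0,0,0,0],[0,1.5,0,0,0,0],[0,1.8,0,0,0,0],[0,2.1,0,0,0,0],[0,2.4,0,0,0,0],[0,2.6,0,0,0,0],[0,2.8,0,0,0,0],[0,2.9,0,0,0,0],[0,2.9,0,0,0,0]]}}

```text
t: 15.2
position: [0.4708, 0.159, -0.0203]
ee_rot: [-0.0, 0.992, -0.127, -0.0]
contact_force: [-0.3, -0.7, -0.5]
grip_width: 0.002
```

Run:
```python
from h import *
rows(F(-.05,-.066,-.021))
st,d=grab('scene')
im=cv2.cvtColor(d['img'],cv2.COLOR_RGB2BGR); cv2.imwrite('pics/s11c.png',cv2.resize(im[165:305,235:395],None,fx=5,fy=4.2,interpolation=cv2.INTER_CUBIC))
grab('wrist','w11.png')
```

```text
t 15.2 pos [ 0.4708  0.159  -0.0203] F [-0.3  -0.68 -0.54] grip 0.002
feeder xy -0.0499 -0.0506
shift cm [-0.01  1.54  0.07] turn [-0.    0.    0.06]
```

View pics/s11c.png

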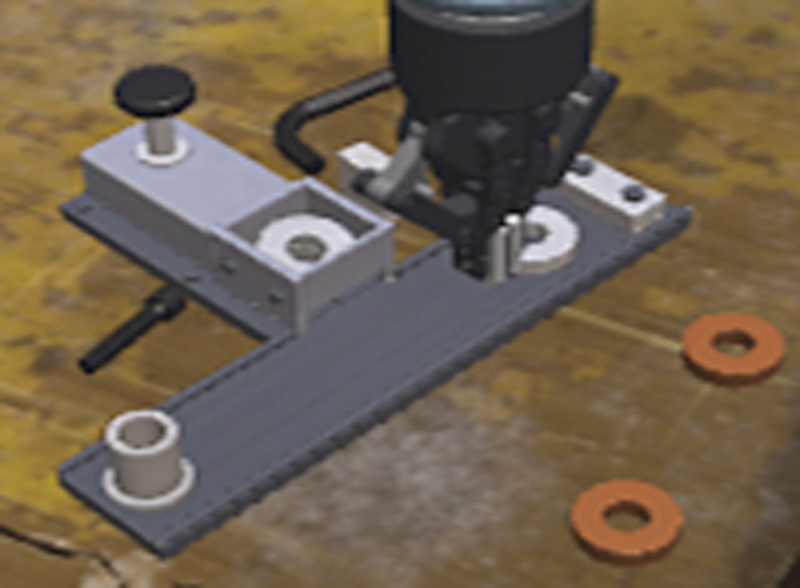

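View pics/w11.png

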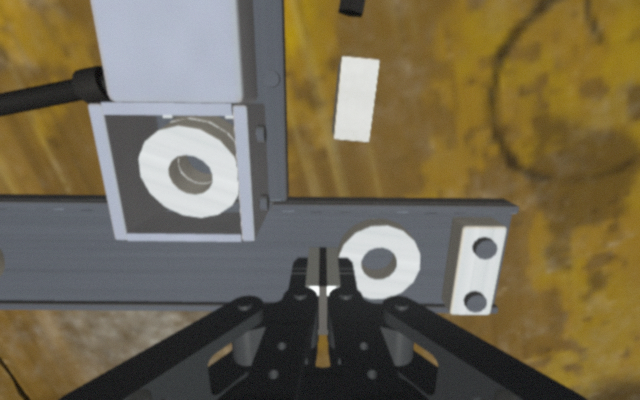

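{"fn": "send_rows", "kwargs": {"plan": [[0,0.2,0,0,0,0],[0,0.4,0,0,0,0],[0,0.6,0,0,0,0],[0,0.8,0,0,0,0],[0,1.0,0,0,0,0],[0,1.1,0,0,0,0],[0,1.2,0,0,0,0],[0,1.2,0,0,0,0]]}}

```text
t: 16.1
position: [0.4678, 0.1474, -0.0203]
ee_rot: [0.0, 0.992, -0.127, -0.0]
contact_force: [-0.0, 0.5, 0.6]
grip_width: -0.001
```

{"fn": "send_rows", "kwargs": {"plan": [[0,0.1,0,0,0,0],[0,0.2,0,0,0,0],[0,0.2,0,0,0,0]]}}

```text
t: 16.4
position: [0.4673, 0.1455, -0.0203]
ee_rot: [0.0, 0.992, -0.127, -0.0]
contact_force: [0.1, -0.5, -1.2]
grip_width: -0.001
```

Run:
```python
from h import *
rows(F(-.05,-.066,-.021))
st,d=grab('wrist')
im=cv2.cvtColor(d['img'],cv2.COLOR_RGB2BGR); cv2.imwrite('pics/w12.png',cv2.resize(im[180:340,290:550],None,fx=3,fy=3,interpolation=cv2.INTER_CUBIC))
```

```text
t 16.4 pos [ 0.4673  0.1455 -0.0203] F [ 0.13 -0.5  -1.24] grip -0.001
feeder xy -0.0499 -0.0646
shift cm [-0.01  0.14  0.07] turn [0.   0.   0.06]
```

View pics/w12.png

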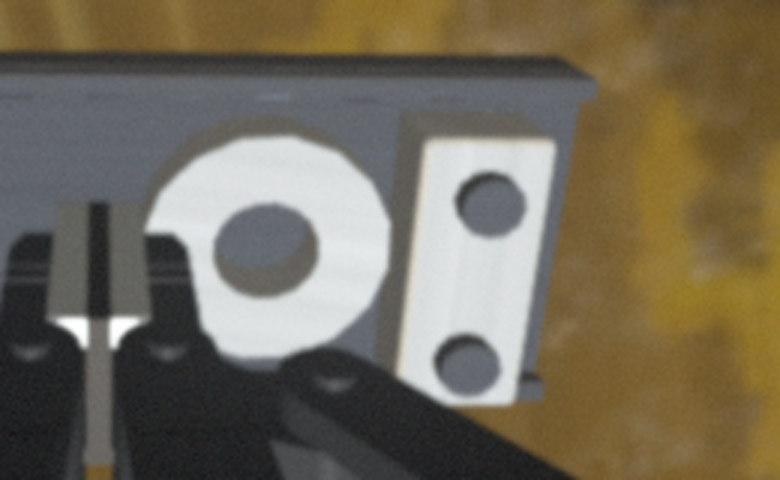

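Gap is small (about 1 mm). I'll continue in 1 mm steps until the force rises.

{"fn": "send_rows", "kwargs": {"plan": [[0,0.05,0,0,0,0],[0,0.1,0,0,0,0],[0,0.1,0,0,0,0]]}}

```text
t: 16.75
position: [0.467, 0.1446, -0.0203]
ee_rot: [-0.0, 0.992, -0.127, -0.0]
contact_force: [0.1, -0.8, 0.6]
grip_width: -0.0
```

{"fn": "send_rows", "kwargs": {"plan": [[0,0.05,0,0,0,0],[0,0.1,0,0,0,0],[0,0.1,0,0,0,0]]}}

```text
t: 17.05
position: [0.4668, 0.1436, -0.0203]
ee_rot: [-0.0, 0.992, -0.127, 0.0]
contact_force: [-0.2, 0.2, 0.6]
grip_width: -0.003
```

{"fn": "send_rows", "kwargs": {"plan": [[0,0.05,0,0,0,0],[0,0.1,0,0,0,0],[0,0.1,0,0,0,0]]}}

```text
t: 17.35
position: [0.4672, 0.1431, -0.0202]
ee_rot: [-0.0, 0.992, -0.127, 0.001]
contact_force: [2.2, 6.1, 0.6]
grip_width: 0.0
```

Run:
```python
from h import *
rows(F(-.05,-.066,-.021))
st,d=grab('wrist')
im=cv2.cvtColor(d['img'],cv2.COLOR_RGB2BGR); cv2.imwrite('pics/w13.png',cv2.resize(im[180:340,290:550],None,fx=3,fy=3,interpolation=cv2.INTER_CUBIC))
```

```text
t 17.35 pos [ 0.4672  0.1431 -0.0202] F [2.18 6.15 0.65] grip 0.0
feeder xy -0.0493 -0.0669
shift cm [-0.07 -0.09  0.08] turn [-0.06 -0.06  0.06]
```

View pics/w13.png

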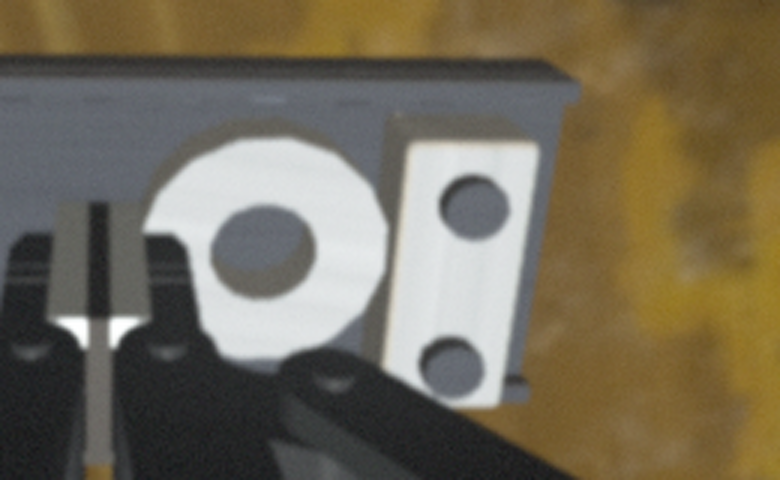

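Force has risen to 6 N, so the ring is against the stop. I'll back off gently along the lane, then go up.

{"fn": "send_rows", "kwargs": {"plan": [[0,-0.1,0,0,0,0],[0,-0.2,0,0,0,0],[0,-0.5,0,0,0,0],[0,-1,0,0,0,0],[0,-1.5,0,0,0,0],[0,-1.5,-1,0,0,0],[0,-1.5,-3,0,0,0],[0,-1.5,-6,0,0,0],[0,-1.5,-10,0,0,0],[0,-1.5,-14,0,0,0],[0,-1.5,-17,0,0,0],[0,-1.5,-17,0,0,0]]}}

```text
t: 18.6
position: [0.4722, 0.1577, 0.1542]
ee_rot: [-0.001, 0.992, -0.126, 0.003]
contact_force: [-0.2, 0.4, -0.9]
grip_width: 0.002
```

{"fn": "send_rows", "kwargs": {"plan": [[0,4,0,0,0,0],[0,8,0,0,0,0],[0,12,0,0,0,0],[0,16,0,0,0,0],[0,20,0,0,0,0],[0,24,0,0,0,0],[0,26,0,0,0,0],[0,26,0,0,0,0]]}}

```text
t: 19.4
position: [0.4043, -0.0964, 0.1498]
ee_rot: [0.0, 0.992, -0.128, -0.0]
contact_force: [0.2, 0.1, -0.0]
grip_width: -0.001
```

Run:
```python
from h import *
rows(F(-.05,-.066,-.021))
_,d=grab('scene')
im=cv2.cvtColor(d['img'],cv2.COLOR_RGB2BGR); cv2.imwrite('pics/s14.png',cv2.resize(im[165:305,235:395],None,fx=5,fy=4.2,interpolation=cv2.INTER_CUBIC))
_,t=grab('top')
im=cv2.cvtColor(t['img'],cv2.COLOR_RGB2BGR); cv2.imwrite('pics/t14.png',cv2.resize(im[125:255,210:370],None,fx=5,fy=4.6,interpolation=cv2.INTER_CUBIC)[:598])
```

```text
t 19.4 pos [ 0.4043 -0.0964  0.1498] F [ 0.17  0.1  -0.03] grip -0.001
feeder xy -0.0499 -0.3146
shift cm [ -0.05 -24.86  17.08] turn [ 0.02  0.01 -0.09]
```

View pics/s14.png

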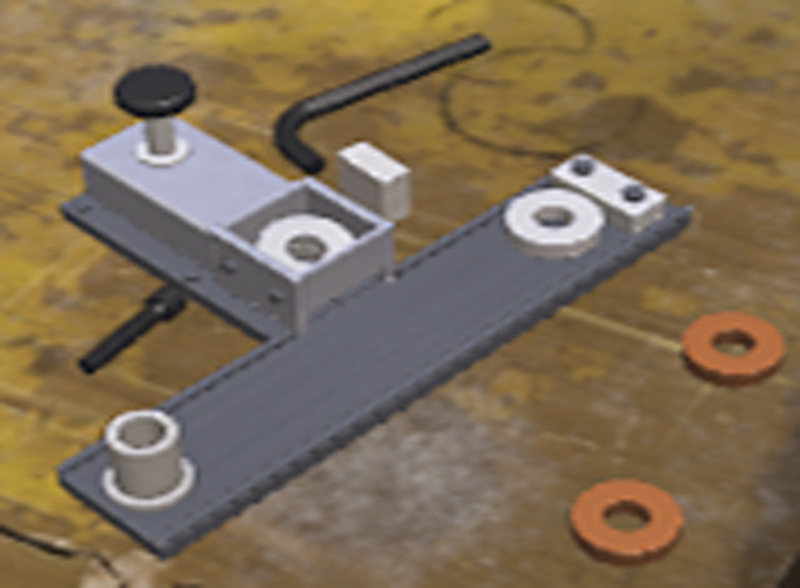

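View pics/t14.png

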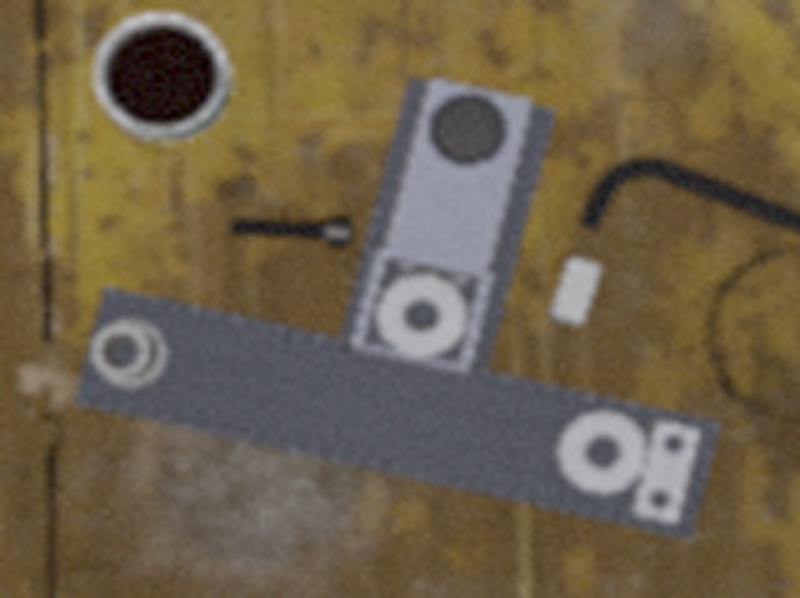

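Run:
```python
from h import *
_,t=grab('top'); 
for n,u,v,z in(('ring',602,452,.02),('stop',667,471,.024),('magring',421,316,.03)):
    p=onz(t,210+u/5,125+v/4.6,z)-ORG; print(n,(p@EX).round(4),(p@EY).round(4))
print(ctrl.hand_in())
```

```text
ring -0.0483 -0.0945
stop -0.0508 -0.125
magring -0.0019 0.0003
the job is handed in; nothing more can be done
None
```

I pressed the plunger once to its stop, where the force climbed to about 29 N, and let it spring back up. The ejected ring came out at about feeder (-48, 1) mm. I slid it along the lane with the shut fingertips to the end stop on the right, until the push force rose to 6 N. Then I backed off, lifted clear and handed in at about 19.5 s; the hand-in gives no verdict.

**Last checks, from the images:**
- **Ring:** it lies flat at feeder (-48, -94.5) mm, about 31 mm from the stop's centre. The limit is 36 mm.
- **Magazine:** the top ring is about 2 mm from the magazine's axis. The ring under it is mostly hidden, so I did not measure it.
- **Plunger and bystanders:** the plunger is up. By eye, the bushing, tin, hex key, screw and gauge look unmoved in both views.

**One disagreement:** the shut fingertips sat about 35 mm higher than the reported tool tip position. I found this by touch on the plunger head and allowed for it in the heights when pushing the ring.

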